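Rock the stuck heating block out of the dry bath

TASK

Lift the clear cover off the dry bath by its black knob and stand it upright on the bench beside the bath. The aluminium heating block is stuck in the well: grip it by its black lifting tab and rock it side to side (left and right of the bath), raising one side at a time, until it comes free; do not pull so hard that the bath lifts off the bench, and do not push the bath or the things around it about. Finish still holding the block by its tab, level and still, just clear above the well it came from, about one to three centimetres over the bath's top.

Things in the scene. Friction and masses are not known exactly. Their poses are not given: they have to be found in the camera images.
- bath: dry bath: white loose housing on rubber feet, 170 (x) x 190 (y) x 64 mm high, 2.3 kg; origin at the centre of its underside, z up, front panel with display at -x, its left side +y. In the middle of its top is the well, an open rectangular pocket 64 (x) x 62 (y) mm, floor 22 mm above the underside (42 mm deep). Pulled straight up, the stuck block does not slide: the bath comes up with it
- well_mouth (a point): centre of the well's mouth, in the plane of the bath's flat top, 64 mm above the bath's underside; axes as the bath
- clip_line (a point): point in the well's middle, 42 mm above the bath's underside, level with two rounded spring clips (along x) that press on the block's left and right sides, 18 N each; friction grips the block there. Tilting it 0.1 to 0.2 rad about the bath's x axis so that one side rises while the other stays at its clip, then the other side, walks it out; free after a rise of about 21 mm
- block: aluminium heating block, 60 (x) x 50 (y) x 40 mm high, 0.45 kg, loose, two rows of dark tube holes; origin at the centre of its underside, z up, axes as the bath's at the start, standing on the well's floor (2 mm play each side at x, 6 mm at y). A post on its top carries a black tab 36 (x) x 12 (y) mm, 56 to 90 mm above the underside: grip it across its 12 mm (y); 48 mm stands above the bath's top
- block_tab (a point): grip point in the middle of the black lifting tab, 75 mm above the block's underside; axes as the block
- lid: clear plastic cover, open-bottomed box 110 (x) x 90 (y) x 58 mm high, 3 mm walls, 0.13 kg, loose, standing over the block on the bath's flat top; origin at the centre of its lower rim, z up. On its top is a round black knob, 26 mm across, 68 to 86 mm above the lower rim (thinner neck below). It must rise 50 mm to pass over the block's tab
- lid_knob (a point): grip point in the middle of the round black knob, 77 mm above the cover's lower rim
- timer: bystander: white bench timer, 62 x 66 x 17 mm, lying on the bench at the right; origin at its underside centre
- petri: bystander: clear lidded petri dish, 58 mm across, 16 mm high, on the bench at the right; origin at its underside centre
- beaker: bystander: clear beaker, 53 mm across, 70 mm high, behind and to the right of the bath; origin at its underside centre
- slide_box: bystander: green slide box, 34 x 87 x 35 mm, on the bench to the left of the bath; origin at its underside centre. The bench between bath and timer is free for the cover
Not all that is in view belongs to the job. What is shaped like the lid but green is not meant.

How it is judged:
By the outcome, as a careful person would: the job done as asked, in the order asked, and still so for the second after the job is handed in, while the arm keeps its last pose, push and grip.
It also fails if it takes over 56 s, if anything falls off the work surface, if the arm or the gripper's body presses on something with over 40 N, if the wrist force passes 120 N, or if a joint passes its speed limit or range.

ROBOT

A 6-joint arm with a two-finger parallel gripper is mounted at the origin on a cart in front of the work surface, level with it; the furniture and walls round the work are solid. World frame = base frame: x ahead of the robot, y to its left, z up, the work surface at z = 0. Lengths are in mm, angles in degrees, forces in N, time in s.
With the tool pointing down it reaches from about 375 to 925 mm from the base axis. Payload 5.7 kg.
Tool frame: the origin (TCP) lies at the very end of the fingers, on their centre line; the grasp point (between the pads) lies 19 mm behind it; z points along the fingers, y is the line along which they close (so a half turn about z gives the same grasp; the last joint's range is limited). The gripper opens to 85 mm and grips with 20 to 120 N. Pads are 22 mm wide; open, the fingers measure 114 mm over their backs; the gripper's body (76 mm by 85 mm) begins 54 mm behind the grasp point. The pads swing forward as they close: fully open they stand 13 mm farther back than shut.
Start: joints at [67.89, 20.558, 86.54, -0, 72.909, -6.595], TCP at [160.495, 578.104, 231.267] pointing down, gripper open.
Joint ranges: [-170.27, 170.27], [-57.76, 135], [12.27, 136.19], [-55.21, 235.2], [11.17, 155.16], [-170.74, 170.74]. Speed limits (degrees/s): [136.94, 136.94, 180, 180, 180, 180].

INTERFACE

Orientations are given as a 3x3 rotation matrix whose columns are the frame's x, y, z axes.
In Python, from workcell import readout, vision, ticket gives the robot as it stands. The module is installed in compiled form; this text tells all that it offers.
- The arm moves only by the shell command python3 -m pendant 'ROWS' [FORCE]. ROWS is JSON, a list of rows, each a list of 7 numbers: the shift along the world's x, y, z in cm, then the turn, a rotation vector about the world's x, y, z in degrees, then the opening, from -1 (shut) to 1 (fully open). In form: [[x, y, z, rx, ry, rz, gripper], ...]. A call has 1 to 10 rows; each row shifts and turns the commanded pose from where the row before left it; what a row does not reach is not made up. A row lasts 1/10 s, in which the tool goes at most 50 mm and 8.59 degrees, less where a joint would pass 70% of its speed; a pose out of reach is approached as far as the arm can. A call is refused whole if a number of a shift passes 5 or a number of a turn 8.59, either way. A call with a gripper value outside its range is refused whole. The fingers move at their own pace and stop on an object; FORCE is the grip in N (left out, the last holds). Time passes only in rows, so rows that do not move let the fingers close. It gives the time, the measured TCP pose, the force, the opening and the grip force at its end, in the units of the state.
- readout.state(): the state, without advancing time (a new reading comes with each control period).
- vision.read_camera(name): name is "scene" or "top" or "wrist"; returns a dict with "frame" (480x640x3 uint8, red, green, blue), "vertical_fov" (degrees; the focal length in pixels is half the picture's height over the tangent of half this angle, whatever the lens; pixels are square), "cx", "cy" (the principal point, pixels), "R" (3x3) and "t" (3): a world point X has camera coordinates R X + t. Camera axes: x right, y down, z forward; pixel columns grow to the right and rows downward; lengths in mm; the calibration is good to about 2 mm. A picture is of the moment at which its call begins. There is no depth.
- ticket.sign_off(): hands the job in; it is judged then, once.
Trained networks look in the newest picture that a camera, given by its name, has taken for a name from the list of things; names that differ only in an ending like _2 or _b are one class to them, and where a whole thing is asked for, a point or a joint stands for the part that bears it (a point fixed in the world has none). Each returns a list of dicts, best first, with "score" (0 to 1); they miss things now and then, are a little off and sometimes report something else, mostly with a low value. They report only what shows in the picture. A call takes as long as a camera call. They do not tell look-alikes from the thing itself.
- vision.look_for(camera, label): "extent" ([centre column, centre row, width, height] in pixels, round what is visible of it).
- vision.outline_of(camera, label): "pixels" (480x640 bool, what is visible of it) and "extent" ([centre column, centre row, width, height] in pixels, round what is visible of it).
- vision.landmark_of(camera, label): "position" ([row, column] in pixels: a listed point, or the origin of a listed thing).
The state is a dict: "time_s": time; "joint_pos": joint angles; "dq": joint speeds; "joint_torque": joint torques, N m; "ee_pos": TCP position; "tool_rot": TCP orientation; "force": force on the tool from outside, world axes, zero at the start; "wrist_torque": the same for the moment, N m; "opening": finger opening in mm; "grasp_force": force on a finger pad.
Only numpy, scipy, OpenCV 4.12 (cv2) and the standard library are available. Lean on these libraries where they do the work, as an engineer would, in place of code of your own. Each camera call takes 0.05 s, during which the arm holds its last target. There are 200 camera calls.

## Working session

There is one attempt and no reset: what is moved stays moved. The work goes in short steps, Python scripts to look and compute and a shell command to move; the robot and the scene stay as the last step left them, time stands still between calls to the robot, and variables do not carry over. Pictures are saved under pics/ and viewed, at most 10 in all, crops included, and the job is handed in when it is done.

```bash
mkdir -p pics; cat > h.py <<'E'
import numpy as np, cv2
from workcell import readout, vision, ticket
def cam(n):
    c=vision.read_camera(n); f=240/np.tan(np.radians(c["vertical_fov"])/2)
    c["K"]=np.array([[f,0,c["cx"]],[0,f,c["cy"]],[0,0,1]]); c["R"]=np.array(c["R"]); c["t"]=np.array(c["t"]); return c
def ray(c,col,row):
    d=c["R"].T@np.linalg.inv(c["K"])@[col,row,1]; return -c["R"].T@c["t"], d/np.linalg.norm(d)
def at_z(c,col,row,z):
    o,d=ray(c,col,row); return o+d*(z-o[2])/d[2]
def tri(rays):
    A=sum(np.eye(3)-np.outer(d,d) for o,d in rays); b=sum((np.eye(3)-np.outer(d,d))@o for o,d in rays); return np.linalg.solve(A,b)
def proj(c,X):
    p=c["K"]@(c["R"]@np.array(X)+c["t"]); return p[:2]/p[2]
def save(c,n,crop=None,s=1):
    im=c["frame"][:,:,::-1]
    if crop: a,b,x,y=crop; im=im[b:y,a:x]
    cv2.imwrite("pics/"+n,cv2.resize(im,None,fx=s,fy=s,interpolation=cv2.INTER_CUBIC))
np.set_printoptions(precision=1,suppress=True)
E
python3 - <<'E'
from h import *
C={n:cam(n) for n in("scene","top")}
for n in C: save(C[n],n+"0.png")
for l in["lid","lid_knob","block_tab","block","well_mouth","clip_line","bath","timer","petri","beaker","slide_box"]:
    for n in C:
        print(l,n,[(round(d["score"],2),np.array(d["position"])[::-1]) for d in vision.landmark_of(n,l)[:3]])
for n in C: print(n,-C[n]["R"].T@C[n]["t"])
s=readout.state();print(s["time_s"],s["ee_pos"],s["tool_rot"],s["opening"])
E
```

```text
lid scene [(0.72, array([212.6, 203.8])), (0.63, array([295.1, 223.7]))]
lid top [(0.93, array([181.2, 309.7])), (0.88, array([271.9, 258.4])), (0.58, array([403.9, 319. ]))]
lid_knob scene [(0.96, array([318.3, 351.1])), (0.91, array([292. , 203.3])), (0.91, array([207.5, 181.1]))]
lid_knob top [(0.74, array([176.1, 308.9])), (0.74, array([409.8, 317. ])), (0.58, array([274. , 250.1]))]
block_tab scene []
block_tab top []
block scene []
block top [(0.65, array([449.9, 287.1]))]
well_mouth scene [(0.83, array([297.1, 221.6]))]
well_mouth top []
clip_line scene []
clip_line top []
bath scene [(0.76, array([299.3, 240. ]))]
bath top []
timer scene [(0.64, array([379.7, 395.7]))]
timer top [(0.83, array([453.6, 288.1]))]
petri scene [(0.62, array([433.5, 364.6]))]
petri top [(0.54, array([448.8, 232.5]))]
beaker scene [(0.56, array([411.3, 285.5]))]
beaker top [(0.78, array([384.2, 201.2]))]
slide_box scene [(0.67, array([255.3, 186.9])), (0.55, array([296.5, 223. ]))]
slide_box top [(0.59, array([190.6, 260.1]))]
scene [ 114.9 -709.2 1179.4]
top [ 361.9   38.6 1430.4]
1.2 [160.5 578.1 231.2] [[-1.   0.3 -0. ]
 [ 0.3  1.  -0. ]
 [-0.  -0.  -1. ]] 85.17900735999135
```

View pics/scene0.png

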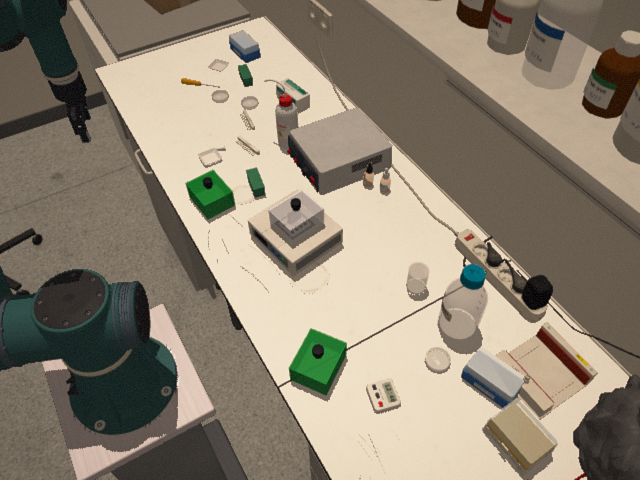

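View pics/top0.png

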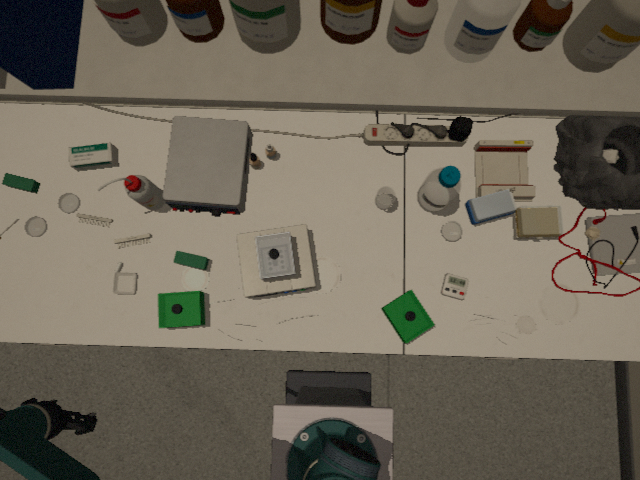

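The scene picture shows the clear cover on the bath, knob at about (296,204), with green look-alikes knobbed at (208,182) and (318,351). In the top picture the clear cover's knob is at (274,254) and the green ones are at (181,309) and (409,316). I choose the clear one standing on the bath, and I'll check it in a close crop.

```bash
python3 - <<'E'
from h import *
C={n:cam(n) for n in("scene","top")}
save(C["top"],"top_crop.png",(220,200,350,320),6) 
for n in C:
  for l in["bath","lid","timer","petri","beaker","slide_box"]:
    for d in vision.outline_of(n,l)[:3]:
        m=np.array(d["pixels"]).astype(np.uint8)
        r=cv2.minAreaRect(cv2.findNonZero(m)); print(n,l,round(d["score"],2),np.array(d["extent"]),r, m.sum())
        if n=="top": print("   box@z0/64",[at_z(C[n],*p,64 if l in("bath",) else 0)[:2].round() for p in cv2.boxPoints(r)])
c=C["top"];s=C["scene"]
kt=[(274,254)]
ls={}
for l in["lid_knob"]:
  T=vision.landmark_of("top",l);S=vision.landmark_of("scene",l)
  for a in T:
    for b in S:
      pa=a["position"][::-1];pb=b["position"][::-1]
      r=[ray(c,*pa),ray(s,*pb)];X=tri(r)
      e=np.linalg.norm(np.cross(X-r[0][0],r[0][1]))
      if e<15:print(pa,pb,X,e)
for p in [(409.8,317),(181,309)]: print("green",at_z(c,*p,77))
for p in [(453.6,288),(448.8,232.5),(384,201),(190.6,260)]: print(at_z(c,*p,0))
E
```

```text
scene bath 0.98 [296.6 232.1  93.9  82.1] ((295.7091369628906, 230.77891540527344), (82.67996978759766, 69.2697525024414), 43.40885925292969) 3018
scene bath 0.21 [415.3 277.8  27.4  34.2] ((417.56158447265625, 277.5077209472656), (21.582042694091797, 31.628856658935547), 7.125016689300537) 601
scene lid 0.83 [297.1 215.4  59.9  51.1] ((296.2345886230469, 215.322509765625), (42.13179397583008, 52.86387252807617), 56.97612762451172) 1930
scene lid 0.65 [209.4 195.2  50.2  50.5] ((210.57960510253906, 193.2292938232422), (42.937076568603516, 40.70243453979492), 61.38954162597656) 1520
scene lid 0.61 [316.8 363.4  56.4  67.2] ((317.123291015625, 360.3287658691406), (46.511451721191406, 55.780635833740234), 24.443954467773438) 2415
scene timer 0.92 [384.1 396.6  35.3  32.8] ((381.95001220703125, 395.35003662109375), (29.725406646728516, 28.776723861694336), 71.56504821777344) 793
scene timer 0.33 [294.1 237.1  95.8  78.8] ((294.7500305175781, 229.75001525878906), (81.31727600097656, 69.29645538330078), 45.0) 2982
scene timer 0.2 [438.4 358.8  28.7  22.5] ((438.0, 359.0), (24.0, 26.0), 90.
[... 2473 characters left out ...]
8.]), array([ 681., -139.])]
top slide_box 0.24 [275.9 261.1  73.7  74. ] ((274.9521789550781, 260.9031677246094), (65.38099670410156, 72.3495101928711), 82.14668273925781) 2962
   box@z0/64 [array([608., 287.]), array([642.,  87.]), array([462.,  57.]), array([429., 252.])]
[407.9, 316.4] [317.3, 355.0] [ 391.6 -188.6   56.5] 0.046080357801473085
[407.9, 316.4] [291.6, 203.7] [ 386.7 -119.8  482.3] 4.627681163646816
[177.6, 311.3] [209.2, 181.1] [391.2 405.2  87.1] 4.480493703384317
[276.3, 250.7] [291.6, 203.7] [532.9 157.7 149.1] 9.784406909724458
green [ 389.8 -190.1   77. ]
green [393.2 401.   77. ]
[ 473.8 -323.2    0. ]
[ 628.4 -311.4    0. ]
[ 713.5 -129.5    0. ]
[530.4 404.5   0. ]
```

View pics/top_crop.png

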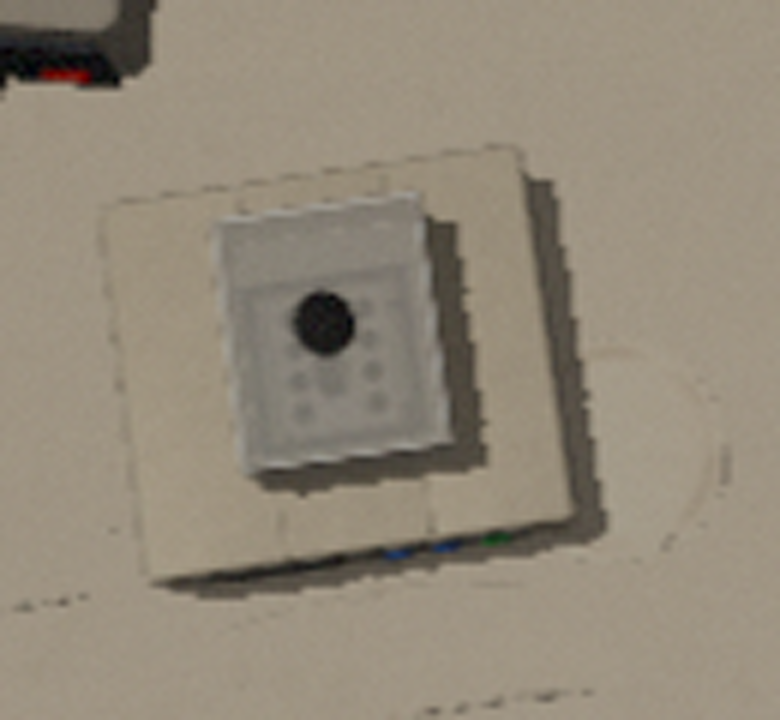

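The crop confirms the clear cover: its knob is at (274.2,253.7) in the top picture, tube holes show through it, and it is not green.

```bash
python3 - <<'E'
from h import *
c=cam("top")
P=np.array([at_z(c,220+x/6,200+y/6,64)[:2] for x,y in[(103,205),(520,147),(575,520),(150,582)]])
print(P,P.mean(0)); fl,fr,nr,nl=P   # far-left, far-right, near-right, near-left
for a,b in((nl,fl),(nr,fr)): print("x-edge",np.linalg.norm(b-a),np.degrees(np.arctan2(*(b-a)[::-1])))
for a,b in((fr,fl),(nr,nl)): print("y-edge",np.linalg.norm(b-a),np.degrees(np.arctan2(*(b-a)[::-1]))-90)
L=np.array([at_z(c,220+x/6,200+y/6,122)[:2] for x,y in[(218,220),(412,193),(450,440),(247,470)]]);print(L,L.mean(0))
print("knob",at_z(c,274.2,253.7,147))
s=cam("scene"); im=s["frame"].astype(int)
m=(im.sum(2)<130).astype(np.uint8); m[:195]=0;m[214:]=0;m[:,:280]=0;m[:,312:]=0
M=cv2.moments(m,True);q=(M["m10"]/M["m00"],M["m01"]/M["m00"]);print("scene knob",q,m.sum(),at_z(s,*q,145))
print("tri",tri([ray(c,274.2,253.7),ray(s,*q)]))
E
```

```text
[[595.7 268.6]
 [627.3  84.2]
 [461.9  54.6]
 [429.5 239.2]] [528.6 161.7]
x-edge 168.80894133219573 10.043819601354734
x-edge 168.05864350420444 10.125755555673218
y-edge 187.1361411727156 9.715345420907383
y-edge 187.37367575647542 9.945244825239072
[[580.7 209.6]
 [594.8 127.6]
 [489.7 107.5]
 [474.6 192.3]] [535.  159.3]
knob [534.8 159.8 147. ]
scene knob (295.2528735632184, 204.32183908045977) 87 [531.6 156.9 145. ]
tri [534.8 160.8 139.9]
```

```bash
python3 -m pendant '[[3.1,-3.4,0,0,0,2.5,0.5],[3.1,-3.4,0,0,0,2.5,0.5],[3.1,-3.4,0,0,0,2.5,0.5],[3.1,-3.4,0,0,0,2.5,0.5],[3.1,-3.4,0,0,0,2.5,0.5],[3.1,-3.4,0,0,0,2.5,0.5],[3.1,-3.4,0,0,0,2.5,0.5],[3.1,-3.4,0,0,0,2.5,0.5],[3.1,-3.4,0,0,0,2.5,0.5],[3.1,-3.4,0,0,0,2.5,0.5]]' 30; python3 -m pendant '[[3.1,-3.6,-1,0,0,0,0.5],[3.1,-3.6,-1,0,0,0,0.5],[0,0,0,0,0,0,0.5]]'
python3 - <<'E'
from h import *
s=readout.state();R=np.array(s["tool_rot"]);print(s["time_s"],R.round(3),np.degrees(np.arctan2(R[1,1],R[0,1])),s["joint_pos"],s["opening"])
c=cam("wrist");save(c,"wrist1.png")
for l in("lid_knob","lid","bath","block_tab","well_mouth"):
  for d in vision.landmark_of("wrist",l)[:2]: print(l,d["score"],d["position"][::-1],at_z(c,*d["position"][::-1],dict(lid_knob=141,lid=64,bath=0,block_tab=97,well_mouth=64)[l]))
E
```

```text
time_s: 3.1
ee_pos: [471.7, 236.6, 231.5]
tool_rot: [[-0.986, -0.166, 0.001], [-0.166, 0.986, 0.0], [-0.001, 0.0, -1.0]]
force: [0.6, 0.5, 0.1]
opening: 64.1
grasp_force: 0.0
time_s: 3.4
ee_pos: [536.1, 161.7, 210.3]
tool_rot: [[-0.987, -0.16, 0.001], [-0.16, 0.987, -0.002], [-0.001, -0.002, -1.0]]
force: [-1.0, -1.0, -0.2]
opening: 64.3
grasp_force: 0.0
3.4 [[-1.  -0.2  0. ]
 [-0.2  1.  -0. ]
 [-0.  -0.  -1. ]] 99.20668709894099 [  9.8  18.4  93.1  -0.1  68.4 -89.4] 64.28258646280615
lid_knob 0.83 [315.1, 252.5] [532.5 160.8 141. ]
lid_knob 0.22 [546.6, 243.2] [503.4 301.7 141. ]
lid 0.79 [317.4, 228.4] [534.6 162.8  64. ]
lid 0.73 [603.7, 105.6] [404.2 363.3  64. ]
well_mouth 0.75 [317.1, 253.9] [556.7 166.1  64. ]
```

View pics/wrist1.png

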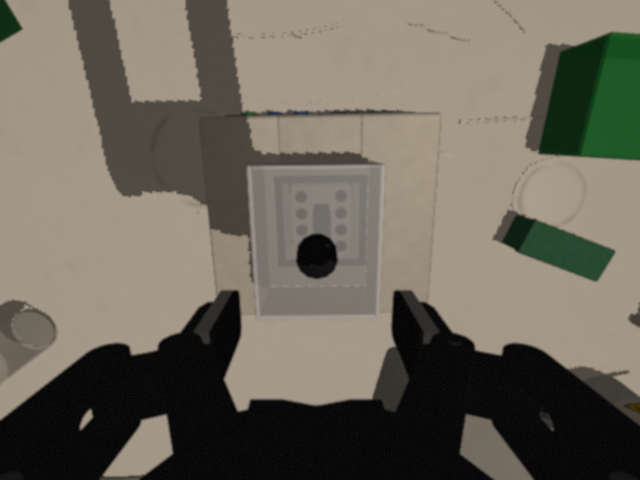

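The wrist picture shows the clear cover with its black knob at (317,256), centred between the fingers. Descending to grip it.

```bash
python3 -m pendant '[[-0.2,-0.1,-3,0,0,0.5,0.4],[0,0,-3,0,0,0.3,0.3],[0,0,-2.4,0,0,0,0.2],[0,0,0,0,0,0,0],[0,0,0,0,0,0,-0.3],[0,0,0,0,0,0,-1],[0,0,0,0,0,0,-1],[0,0,0,0,0,0,-1],[0,0,0,0,0,0,-1]]' 30
```

```text
time_s: 4.6
ee_pos: [531.2, 165.2, 128.2]
tool_rot: [[-0.984, -0.178, 0.002], [-0.178, 0.984, 0.0], [-0.002, -0.0, -1.0]]
force: [-0.6, -1.0, 2.5]
opening: 24.5
grasp_force: 29.6
```

```bash
python3 -m pendant '[[0,0,1,0,0,0,-1],[0,0,2,0,0,0,-1],[0,0,3,0,0,0,-1],[0,0,3,0,0,0,-1],[0,0,1,0,0,0,-1]]' 
python3 - <<'E'
from h import *
c=cam("scene");save(c,"scene2.png",(200,120,400,320),3)
t=cam("top")
for l in("block_tab","well_mouth","block","lid_knob"):
  for n,k in(("top",t),("scene",c)):
    for d in vision.landmark_of(n,l)[:2]: print(l,n,round(d["score"],2),d["position"][::-1],at_z(k,*d["position"][::-1],dict(lid_knob=240,block=22,block_tab=97,well_mouth=64)[l]))
E
```

```text
time_s: 5.1
ee_pos: [532.3, 165.4, 230.9]
tool_rot: [[-0.984, -0.178, 0.005], [-0.178, 0.984, 0.001], [-0.006, -0.0, -1.0]]
force: [0.3, 0.4, -0.6]
opening: 24.6
grasp_force: 29.7
block_tab top 0.44 [383.6, 201.0] [ 689.6 -117.1   97. ]
block_tab scene 0.8 [290.5, 214.3] [523.8 172.9  97. ]
well_mouth scene 0.77 [295.2, 224.2] [530.2 163.   64. ]
block top 0.52 [384.7, 198.9] [ 714.1 -128.8   22. ]
block scene 0.9 [297.7, 235.6] [532.2 157.4  22. ]
lid_knob top 0.93 [268.5, 247.1] [537.3 164.9 240. ]
lid_knob top 0.85 [179.2, 309.1] [389.1 361.4 240. ]
lid_knob scene 0.97 [204.2, 183.6] [342.7 246.2 240. ]
lid_knob scene 0.68 [291.3, 171.1] [537.2 176.6 240. ]
```

View pics/scene2.png

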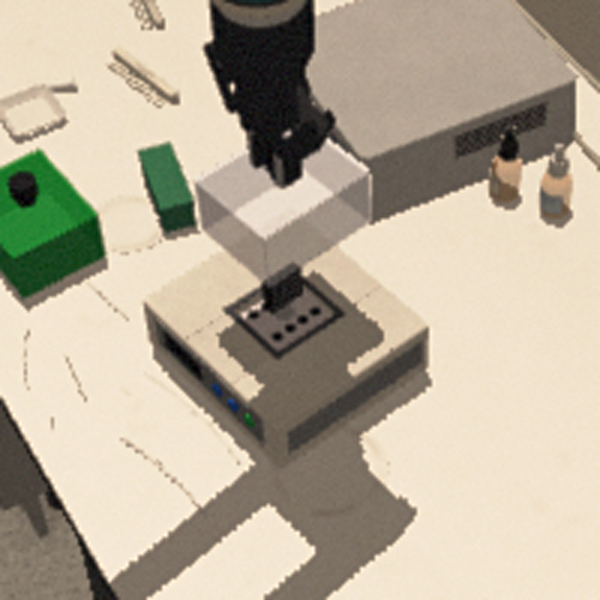

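The cover hangs clear of the bath. The block's black tab shows at scene pixel (295,216). Carrying the cover to the free bench.

```bash
python3 -m pendant '[[0.4,-2.5,0,0,0,0,-1],[0.6,-3.8,0,0,0,0,-1],[0.6,-3.8,0,0,0,0,-1],[0.6,-3.8,0,0,0,0,-1],[0.6,-3.8,0,0,0,0,-1],[0.6,-2.5,0,0,0,0,-1],[0.4,-1.3,0,0,0,0,-1],[0,0,-3,0,0,0,-1],[0,0,-3,0,0,0,-1],[0,0,-3,0,0,0,-1]]'
python3 -m pendant '[[0,0,-3,0,0,0,-1],[0,0,-2,0,0,0,-1],[0,0,-1,0,0,0,-1],[0,0,-0.7,0,0,0,-1],[0,0,-0.5,0,0,0,-1],[0,0,0,0,0,0,-1]]'
```

```text
time_s: 6.6
ee_pos: [568.6, -49.4, 136.3]
tool_rot: [[-0.984, -0.178, 0.0], [-0.178, 0.984, 0.0], [-0.0, 0.0, -1.0]]
force: [-0.1, 0.3, -1.0]
opening: 24.8
grasp_force: 29.8
time_s: 7.2
ee_pos: [568.8, -49.8, 65.4]
tool_rot: [[-0.984, -0.179, 0.0], [-0.179, 0.984, -0.0], [-0.0, -0.0, -1.0]]
force: [-1.4, -1.1, -1.7]
opening: 24.3
grasp_force: 29.8
```

```bash
python3 -m pendant '[[0,0,-0.15,0,0,0,-1],[0,0,0,0,0,0,-1]]'; python3 -m pendant '[[0,0,0,0,0,0,-0.3],[0,0,0,0,0,0,0],[0,0,0,0,0,0,0.3],[0,0,2,0,0,0,0.3],[0,0,4,0,0,0,0.3],[0,0,5,0,0,0,0.3],[0,3,4,0,0,0,0],[-0.6,4,0,0,0,0,-0.2],[-0.8,4,0,0,0,0,-0.2],[-0.8,4,0,0,0,0,-0.2]]'; python3 -m pendant '[[-0.8,4,0,0,0,0,-0.2],[-0.6,2,0,0,0,0,-0.2],[0,0,0,0,0,0,-0.2]]'
python3 - <<'E'
from h import *
s=readout.state();R=np.array(s["tool_rot"]);print(np.degrees(np.arctan2(R[1,1],R[0,1])))
c=cam("wrist");save(c,"wrist2.png");t=cam("top");k=cam("scene")
cv2.imwrite("pics/ts.png",np.vstack([cv2.resize(f["frame"][a:b,x:y,::-1],None,fx=2.5,fy=2.5) for f,a,b,x,y in((t,200,320,220,420),(k,150,270,230,430))]))
for l in("block_tab","well_mouth","block","lid_knob","bath","clip_line"):
  for n,q in(("wrist",c),("top",t),("scene",k)):
    for d in vision.landmark_of(n,l)[:1]: print(l,n,round(d["score"],2),d["position"][::-1],at_z(q,*d["position"][::-1],dict(lid_knob=77,block=22,block_tab=97,well_mouth=64,bath=0,clip_line=42)[l]))
E
```

```text
time_s: 7.4
ee_pos: [569.0, -50.0, 64.4]
tool_rot: [[-0.984, -0.179, 0.001], [-0.179, 0.984, -0.0], [-0.001, -0.001, -1.0]]
force: [0.5, 0.7, -1.6]
opening: 24.7
grasp_force: 29.8
time_s: 8.4
ee_pos: [546.4, 101.4, 214.6]
tool_rot: [[-0.984, -0.178, 0.002], [-0.178, 0.984, 0.0], [-0.002, -0.0, -1.0]]
force: [0.8, 1.1, -0.4]
opening: 34.1
grasp_force: 0.0
time_s: 8.7
ee_pos: [531.3, 162.7, 213.9]
tool_rot: [[-0.983, -0.182, -0.0], [-0.182, 0.983, 0.001], [0.0, 0.001, -1.0]]
force: [-0.5, 0.2, 0.4]
opening: 34.0
grasp_force: 0.0
100.47744741845744
block_tab wrist 0.6 [320.7, 239.6] [531.1 166.9  97. ]
block_tab top 0.49 [271.5, 255.6] [536.4 171.3  97. ]
block_tab scene 0.8 [291.9, 215.3] [525.2 168.   97. ]
well_mouth top 0.71 [275.6, 261.9] [524.2 163.   64. ]
well_mouth scene 0.75 [294.8, 222.8] [531.6 167.8  64. ]
block wrist 0.86 [315.0, 215.0] [527.3 161.6  22. ]
block top 0.68 [276.5, 261.1] [531.5 164.5  22. ]
block scene 0.76 [296.9, 233.3] [534.2 165.4  22. ]
lid_knob wrist 0.81 [48.4, 235.4] [573.2 -50.8  77. ]
lid_knob top 0.93 [176.9, 308.3] [394.7 411.7  77. ]
lid_knob scene 0.91 [317.0, 352.4] [ 389.2 -192.4   77. ]
bath top 0.94 [277.4, 265.0] [523.4 163.5   0. ]
bath scene 0.67 [295.6, 240.1] [527.7 163.    0. ]
clip_line top 0.91 [277.3, 260.3] [531.3 160.6  42. ]
clip_line scene 0.55 [291.8, 227.2] [525.6 175.7  42. ]
```

View pics/wrist2.png

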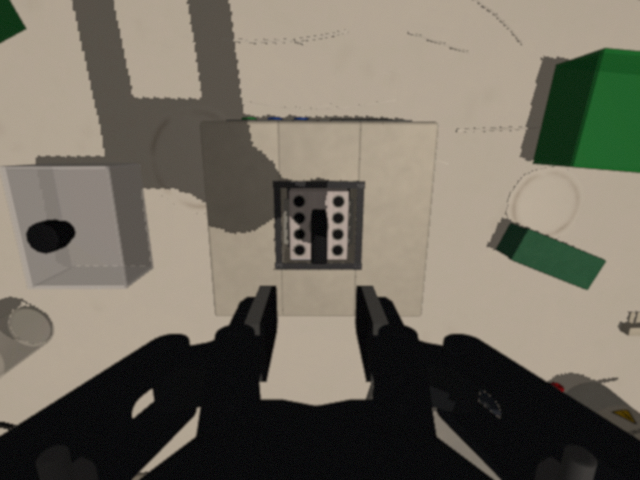

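View pics/ts.png

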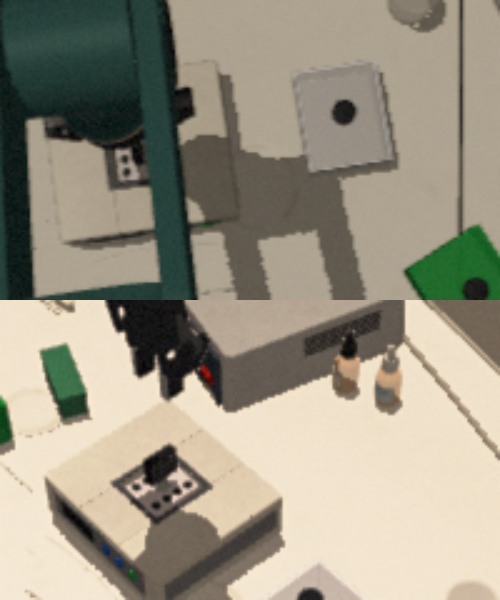

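The wrist picture shows the tab at about (319,237), in the well spanning columns 274–364. The combined picture shows the cover standing upright on the bench, clear of everything.

```bash
python3 - <<'E'
from h import *
c=cam("wrist")
print("well",[at_z(c,*p,64)[:2] for p in((319,225),(274,181),(363,181),(361,269),(275,269))])
print("tabtop", at_z(c,319,262,112), "bottomside near edge",at_z(c,319,209,112),at_z(c,319,209,78))
print("gp",proj(c,[531.3,162.7,195]), "gp on 97",proj(c,[531.3,162.7,97]))
g=c["frame"][205:270,300:340].astype(int).sum(2); print(g[::4])
E
```

```text
well [array([528.4, 162.5]), array([498.8, 119.5]), array([485.7, 191.2]), array([560.6, 205.8]), array([574.1, 131.7])]
tabtop [545.2 165.1 112. ] bottomside near edge [506.9 158.1 112. ] [512.6 159.4  78. ]
gp [320.7 288.2] gp on 97 [319.  238.1]
[[102  92  75  86  97 130 157 188 207 213 211 215 217 215 221 220 219 221
  226 220 218 220 217 220 265 345 422 469 483 485 479 480 491 493 505 489
  452 386 314 261]
 [218 217 220 222 220 225 216 218 214 210 210 216 215 217 189 156 101  76
   61  59  64  70  58  55  57  62  91 148 232 328 422 471 490 497 504 496
  485 489 488 484]
 [ 72  24  37  44  60  85 129 169 196 212 212 217 219 200 157  89  33   6
   19  23  14  28  24  15  21  20  23  12  38 125 273 402 474 497 495 473
  419 343 260 193]
 [  3  16  13  23   9  11  33  76 143 193 209 217 214 194 141  76  31  17
   27  26   9  27  24  28   1  16  24  10  28  48 154 306 422 474 461 384
  258 140  81  62]
 [177 104  60  38  53  93 135 169 196 214 212 208 188 159 111  59  32  16
   32  43  25  19  14  37  20  32  15  36  26  31 122 271 404 479 494 469
  410 332 256 191]
 [461 429 355 26
[... 1288 characters left out ...]
 486 480 434
  366 279 208 151]
 [432 431 430 437 436 431 429 431 428 427 431 437 426 379 279 145  61  61
   65  73  71  75  73  71  68  74  77  74  72  89 187 325 419 455 463 453
  452 451 452 451]
 [218 202 189 185 181 186 183 185 184 188 206 216 207 184 152 113  74  66
   64  65  66  66  74  66  72  76  66  69  73  78 119 153 178 207 221 219
  204 189 183 184]
 [148 150 143 143 148 147 147 146 152 148 150 147 150 145 154 151 144 146
  147 146 151 147 145 145 150 144 147 146 149 150 147 154 155 146 151 148
  153 151 153 156]
 [360 360 361 361 365 361 362 365 365 364 362 363 365 365 367 366 363 366
  365 365 363 369 365 366 369 372 372 371 374 377 380 374 374 372 368 372
  373 373 370 371]]
```

```bash
python3 -m pendant '[[-0.4,0.1,-3,0,0,-0.4,-0.2],[0,0,-4,0,0,0,-0.2],[0,0,-4,0,0,0,-0.2],[0,0,-1.5,0,0,0,-0.2],[0,0,-1,0,0,0,-0.2],[0,0,0,0,0,0,-0.2]]'; python3 -m pendant '[[0,0,0,0,0,0,-0.45],[0,0,0,0,0,0,-0.6],[0,0,0,0,0,0,-0.65],[0,0,0,0,0,0,-0.7],[0,0,0,0,0,0,-0.75],[0,0,0,0,0,0,-1],[0,0,0,0,0,0,-1]]' 30
```

```text
time_s: 10.4
ee_pos: [527.9, 161.0, 77.8]
tool_rot: [[-0.985, -0.172, -0.002], [-0.172, 0.985, -0.0], [0.002, -0.0, -1.0]]
force: [0.1, -0.4, -0.1]
opening: 34.3
grasp_force: 0.0
time_s: 11.1
ee_pos: [529.4, 162.5, 80.3]
tool_rot: [[-0.985, -0.172, 0.003], [-0.172, 0.985, 0.002], [-0.003, 0.002, -1.0]]
force: [-0.7, 6.4, 4.3]
opening: 11.6
grasp_force: 29.6
```

```bash
cat > plan.py <<'E'
import numpy as np
T=np.array([0,79.-42]) # TCP (y,z) rel clip line; block frame origin (0,-20), sides +-25
o=np.array([0,-20.]);ph=0.
def Rm(a): return np.array([[np.cos(a),-np.sin(a)],[np.sin(a),np.cos(a)]])
for side,tot,n in((-1,8,4),(1,-16,8),(-1,16,8),(1,-16,8),(-1,8,4)):
    dT=np.zeros(2)
    for i in range(n*10):
        u=Rm(ph)@[1,0];v=Rm(ph)@[0,1]
        b=o+side*25*u; P=b+v*(0-b[1])/v[1]   # point of that side face at the clip height
        a=np.radians(tot/n/10); R=Rm(a); o2=P+R@(o-P); T2=P+R@(T-P); dT+=T2-T; o,T=o2,T2; ph+=a
        if i%10==9:
            y,z=dT/10; print(f"side{side:+d} [{-.174*y:.2f},{.985*y:.2f},{z:.2f}, {.985*tot/n:.2f},{.174*tot/n:.2f},0] tilt {np.degrees(ph):.0f} rise {o[1]+20:.1f} y {o[0]:.1f}"); dT[:]=0
E
python3 plan.py
```

```text
side-1 [0.02,-0.13,0.08, 1.97,0.35,0] tilt 2 rise 0.9 y 0.7
side-1 [0.02,-0.13,0.08, 1.97,0.35,0] tilt 4 rise 1.8 y 1.3
side-1 [0.02,-0.13,0.08, 1.97,0.35,0] tilt 6 rise 2.7 y 2.0
side-1 [0.02,-0.14,0.07, 1.97,0.35,0] tilt 8 rise 3.7 y 2.5
side+1 [-0.02,0.14,0.11, -1.97,-0.35,0] tilt 6 rise 4.5 y 2.0
side+1 [-0.03,0.14,0.10, -1.97,-0.35,0] tilt 4 rise 5.3 y 1.5
side+1 [-0.03,0.15,0.10, -1.97,-0.35,0] tilt 2 rise 6.2 y 1.0
side+1 [-0.03,0.15,0.09, -1.97,-0.35,0] tilt -0 rise 7.0 y 0.5
side+1 [-0.03,0.15,0.08, -1.97,-0.35,0] tilt -2 rise 7.9 y 0.1
side+1 [-0.03,0.16,0.08, -1.97,-0.35,0] tilt -4 rise 8.8 y -0.4
side+1 [-0.03,0.16,0.07, -1.97,-0.35,0] tilt -6 rise 9.7 y -0.7
side+1 [-0.03,0.16,0.07, -1.97,-0.35,0] tilt -8 rise 10.6 y -1.1
side-1 [0.03,-0.16,0.11, 1.97,0.35,0] tilt -6 rise 11.5 y -0.8
side-1 [0.03,-0.17,0.10, 1.97,0.35,0] tilt -4 rise 12.3 y -0.5
side-1 [0.03,-0.17,0.10, 1.97,0.35,0] tilt -2 rise 13.2 y -0.2
side-1 [0.03,-0.17,0.09, 1.97,0.35,0] tilt -0 rise 14.1 y -0.0
side-1 [0.03,-0.18,0.08, 1.97,0.35,0] tilt 2 rise 14.9 y 0.2
side-1 [0.03,-0.18,0.08, 1.97,0.35,0] tilt
[... 198 characters left out ...]
y 0.5
side+1 [-0.03,0.19,0.10, -1.97,-0.35,0] tilt 4 rise 19.3 y 0.5
side+1 [-0.03,0.19,0.10, -1.97,-0.35,0] tilt 2 rise 20.2 y 0.5
side+1 [-0.04,0.20,0.09, -1.97,-0.35,0] tilt -0 rise 21.1 y 0.5
side+1 [-0.04,0.20,0.08, -1.97,-0.35,0] tilt -2 rise 22.0 y 0.5
side+1 [-0.04,0.20,0.08, -1.97,-0.35,0] tilt -4 rise 22.8 y 0.6
side+1 [-0.04,0.21,0.07, -1.97,-0.35,0] tilt -6 rise 23.7 y 0.7
side+1 [-0.04,0.21,0.06, -1.97,-0.35,0] tilt -8 rise 24.5 y 0.9
side-1 [0.04,-0.21,0.11, 1.97,0.35,0] tilt -6 rise 25.5 y 0.7
side-1 [0.04,-0.22,0.11, 1.97,0.35,0] tilt -4 rise 26.3 y 0.5
side-1 [0.04,-0.22,0.10, 1.97,0.35,0] tilt -2 rise 27.2 y 0.3
side-1 [0.04,-0.22,0.09, 1.97,0.35,0] tilt -0 rise 28.1 y -0.0
```

```bash
python3 -m pendant '[[0,0,0,0,0,0,-1],[0,0,0,0,0,0,-1],[0,0,0,0,0,0,-1]]' 90; python3 -m pendant '[[0.01,-0.065,0.04,0.985,0.174,0,-1],[0.01,-0.065,0.04,0.985,0.174,0,-1],[0.01,-0.065,0.04,0.985,0.174,0,-1],[0.01,-0.065,0.04,0.985,0.174,0,-1]]';  python3 -m pendant '[[0.01,-0.065,0.04,0.985,0.174,0,-1],[0.01,-0.065,0.04,0.985,0.174,0,-1],[0.01,-0.065,0.04,0.985,0.174,0,-1],[0.01,-0.065,0.04,0.985,0.174,0,-1],[0,0,0,0,0,0,-1]]'
```

```text
time_s: 11.4
ee_pos: [529.4, 162.4, 80.4]
tool_rot: [[-0.985, -0.172, 0.003], [-0.172, 0.985, 0.002], [-0.003, 0.002, -1.0]]
force: [-1.0, 5.2, 5.4]
opening: 10.5
grasp_force: 87.6
time_s: 11.8
ee_pos: [529.9, 159.8, 81.7]
tool_rot: [[-0.985, -0.172, -0.01], [-0.172, 0.983, 0.071], [-0.003, 0.072, -0.997]]
force: [0.2, 6.4, 0.5]
opening: 10.7
grasp_force: 87.6
time_s: 12.3
ee_pos: [530.4, 156.6, 83.3]
tool_rot: [[-0.985, -0.169, -0.022], [-0.171, 0.975, 0.139], [-0.002, 0.141, -0.99]]
force: [-0.5, 7.2, 1.5]
opening: 11.0
grasp_force: 88.5
```

```bash
python3 -m pendant '[[-0.02,0.14,0.13,-1.97,-0.35,0,-1],[-0.03,0.14,0.12,-1.97,-0.35,0,-1],[-0.03,0.15,0.11,-1.97,-0.35,0,-1],[-0.03,0.15,0.1,-1.97,-0.35,0,-1]]'; python3 -m pendant '[[-0.03,0.15,0.1,-1.97,-0.35,0,-1],[-0.03,0.16,0.09,-1.97,-0.35,0,-1],[-0.03,0.16,0.08,-1.97,-0.35,0,-1],[-0.03,0.16,0.07,-1.97,-0.35,0,-1],[0,0,0,0,0,0,-1]]'
python3 - <<'E'
from h import *
c=cam("scene");save(c,"scene3.png",(240,170,360,280),6)
E
```

```text
time_s: 12.7
ee_pos: [529.2, 162.6, 86.7]
tool_rot: [[-0.985, -0.171, 0.003], [-0.171, 0.985, 0.0], [-0.003, -0.0, -1.0]]
force: [3.2, 3.4, -12.3]
opening: 10.6
grasp_force: 88.0
time_s: 13.2
ee_pos: [527.9, 169.7, 89.9]
tool_rot: [[-0.985, -0.171, 0.027], [-0.173, 0.976, -0.136], [-0.003, -0.139, -0.99]]
force: [3.3, 2.7, -10.6]
opening: 10.7
grasp_force: 88.6
```

View pics/scene3.png

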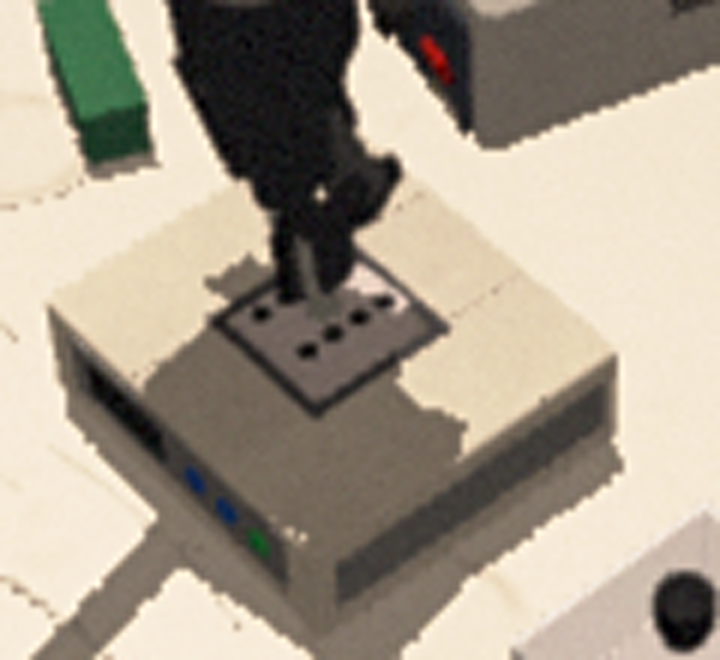

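The picture shows the bath flat on the bench and the block tilted with its right side rising, around (320,345) in the crop. The force is about 10 N. Continuing.

```bash
python3 -m pendant '[[0.03,-0.16,0.11,1.97,0.35,0,-1],[0.03,-0.17,0.1,1.97,0.35,0,-1],[0.03,-0.17,0.1,1.97,0.35,0,-1],[0.03,-0.17,0.09,1.97,0.35,0,-1]]'; python3 -m pendant '[[0.03,-0.18,0.08,1.97,0.35,0,-1],[0.03,-0.18,0.08,1.97,0.35,0,-1],[0.03,-0.18,0.07,1.97,0.35,0,-1],[0.03,-0.18,0.06,1.97,0.35,0,-1],[0,0,0,0,0,0,-1]]'
```

```text
time_s: 13.65
ee_pos: [528.9, 161.9, 93.6]
tool_rot: [[-0.985, -0.171, 0.001], [-0.171, 0.985, 0.004], [-0.002, 0.003, -1.0]]
force: [4.3, 6.6, -18.6]
opening: 10.6
grasp_force: 87.8
time_s: 14.15
ee_pos: [529.7, 154.5, 96.9]
tool_rot: [[-0.986, -0.167, -0.024], [-0.169, 0.975, 0.141], [-0.0, 0.143, -0.99]]
force: [2.4, 9.3, -11.5]
opening: 10.2
grasp_force: 88.8
```

```bash
python3 -m pendant '[[-0.03,0.19,0.11,-1.97,-0.35,0,-1],[-0.03,0.19,0.1,-1.97,-0.35,0,-1],[-0.03,0.19,0.1,-1.97,-0.35,0,-1],[-0.04,0.2,0.09,-1.97,-0.35,0,-1]]'
```

```text
time_s: 14.55
ee_pos: [528.0, 162.2, 101.2]
tool_rot: [[-0.985, -0.171, 0.0], [-0.171, 0.985, 0.0], [-0.001, 0.0, -1.0]]
force: [0.4, 3.8, -5.9]
opening: 10.7
grasp_force: 89.5
```

```bash
python3 -m pendant '[[-0.04,0.2,0.08,-1.97,-0.35,0,-1],[-0.04,0.2,0.08,-1.97,-0.35,0,-1],[-0.04,0.21,0.07,-1.97,-0.35,0,-1],[0,0,0,0,0,0,-1]]'; python3 -m pendant '[[0.04,-0.2,0.11,1.97,0.35,0,-1],[0.04,-0.2,0.11,1.97,0.35,0,-1],[0.04,-0.21,0.11,1.97,0.35,0,-1],[0,0,0.1,0,0,0,-1],[0,0,0,0,0,0,-1]]'
```

```text
time_s: 14.95
ee_pos: [526.3, 167.9, 103.5]
tool_rot: [[-0.985, -0.172, 0.018], [-0.173, 0.979, -0.104], [0.0, -0.105, -0.994]]
force: [-0.1, 0.3, -4.6]
opening: 10.9
grasp_force: 90.1
time_s: 15.45
ee_pos: [528.1, 160.8, 107.7]
tool_rot: [[-0.985, -0.17, 0.0], [-0.17, 0.985, -0.001], [0.0, -0.001, -1.0]]
force: [0.5, -0.2, -3.8]
opening: 10.4
grasp_force: 90.1
```

```bash
python3 -m pendant '[[0,0,0.5,0,0,0,-1],[0,0,0.7,0,0,0,-1],[0,0,0.7,0,0,0,-1],[0,0,0.7,0,0,0,-1],[0,0,0.5,0,0,0,-1],[0,0,0.3,0,0,0,-1],[0,0,0,0,0,0,-1],[0,0,0,0,0,0,-1]]'
python3 - <<'E'
from h import *
c=cam("scene");w=cam("wrist");t=cam("top")
cv2.imwrite("pics/fin.png",np.hstack([cv2.resize(c["frame"][170:270,240:340,::-1],(400,400),interpolation=2),cv2.resize(w["frame"][100:330,200:430,::-1],(400,400),interpolation=2)]))
for l in("block","block_tab","well_mouth","bath","clip_line"):
  for n,q in(("wrist",w),("scene",c),("top",t)):
    for d in vision.landmark_of(n,l)[:1]: print(l,n,round(d["score"],2),at_z(q,*d["position"][::-1],dict(block=84,block_tab=160,well_mouth=64,bath=0,clip_line=42)[l]))
E
```

```text
time_s: 16.25
ee_pos: [528.0, 161.8, 141.4]
tool_rot: [[-0.985, -0.172, -0.0], [-0.172, 0.985, -0.0], [0.0, -0.0, -1.0]]
force: [0.0, -0.2, -4.1]
opening: 10.7
grasp_force: 90.1
block wrist 0.97 [526.5 161.   84. ]
block scene 0.92 [528.7 162.   84. ]
block top 0.48 [529.2 162.8  84. ]
block_tab wrist 0.96 [527.2 163.4 160. ]
block_tab scene 0.63 [528.5 171.  160. ]
block_tab top 0.74 [ 595.5 -270.   160. ]
well_mouth scene 0.93 [533.9 159.5  64. ]
well_mouth top 0.56 [526.3 165.2  64. ]
bath scene 0.66 [538.1 155.1   0. ]
bath top 0.65 [522.5 155.2   0. ]
clip_line scene 0.9 [529.5 162.   42. ]
clip_line top 0.64 [527.3 168.3  42. ]
```

View pics/fin.png

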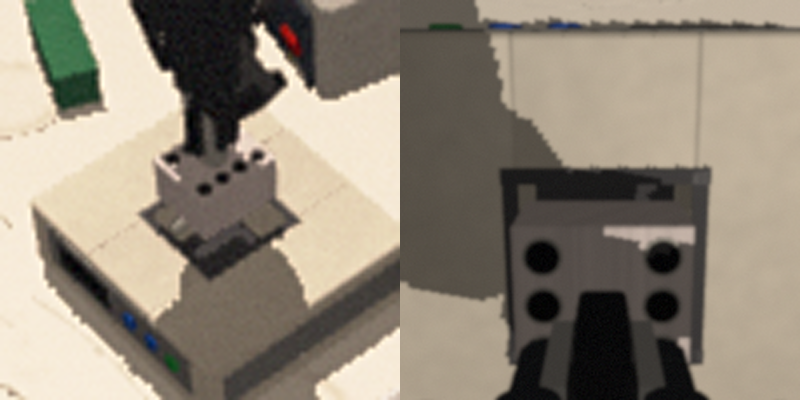

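The block is out of the well and looks level over it. A quick check of its height and tilt by projecting its expected corners.

```bash
python3 - <<'E'
from h import *
c=cam("scene");im=cv2.resize(c["frame"][190:250,265:325,::-1],(600,600),interpolation=2)
a=np.radians(10);R=np.array([[np.cos(a),-np.sin(a)],[np.sin(a),np.cos(a)]])
for z in(84,124):
  P=[((proj(c,[*(R@[x,y]+[528,162]),z])-[265,190])*10).astype(int) for x,y in((-30,-25),(30,-25),(30,25),(-30,25))]
  cv2.polylines(im,[np.array(P)],True,(0,0,255),1)
cv2.imwrite("pics/chk.png",im)
E
```

```text
(no output)
```

View pics/chk.png

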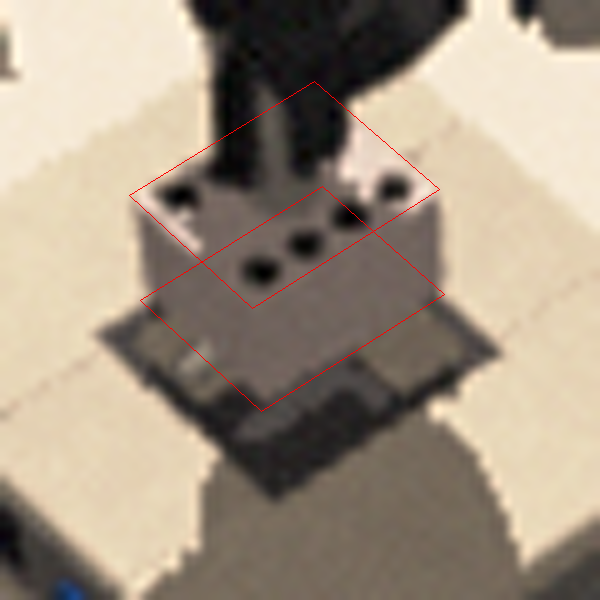

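The projected outline, with the underside at z = 84 (20 mm above the bath's top) and the block level, matches the picture at both the top and bottom edges. Handing in.

```bash
python3 -c "
from workcell import ticket
print(ticket.sign_off())"
```

```text
the job is handed in; nothing more can be done
None
```

The cover stands upright on the bench to the right of the bath, and the block was rocked free and is held level by its tab about 20 mm above the bath's top; the job is handed in at about 16 s, verdict not shown.

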